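# Sort the capped sample tubes and tip the yellow one for inspection

## Task

On the surgery bench, move the red-capped tube from the metal sample rack into the empty hole of the red rack and the blue-capped tube into the empty hole of the blue rack, each standing fully down and let go. Then draw the yellow-capped tube out of the metal rack, tip it more than halfway from upright towards lying level, with the cap end never below the foot, so that its sediment shows along the side, and finish while holding it steady like that, the whole tube higher than the cap tops of the standing tubes and touching nothing but the gripper. Do not knock or shift the two tubes already stored, the amber bottle or the dressing carton.

Things in the scene. Friction and masses are not known exactly. Their poses are not given: they have to be found in the camera images.
- red_tube: Closed tube: frosted white body 28 mm in diameter, tapering over the lowest 12 mm to a flat foot 18 mm across, with a plain paper band; ribbed red screw cap 32 mm in diameter and 24 mm high; 116 mm tall in all, about 50 g. At first in one of the three holes of the metal sample rack (which one varies). Origin: centre of the foot; its z axis runs from the foot to the cap.
- blue_tube: Closed tube: frosted white body 28 mm in diameter, tapering over the lowest 12 mm to a flat foot 18 mm across, with a plain paper band; ribbed blue screw cap 32 mm in diameter and 24 mm high; 116 mm tall in all, about 50 g. At first in one of the three holes of the metal sample rack (which one varies). Origin: centre of the foot; its z axis runs from the foot to the cap.
- yellow_tube: Closed tube: frosted white body 28 mm in diameter, tapering over the lowest 12 mm to a flat foot 18 mm across, with a plain paper band; ribbed yellow screw cap 32 mm in diameter and 24 mm high; 116 mm tall in all, about 50 g. At first in one of the three holes of the metal sample rack (which one varies). This is the one to hold up at the end. Origin: centre of the foot; its z axis runs from the foot to the cap.
- sample_rack: Bare metal. Fixed rack, 210 (x) x 66 (y) x 58 (z) mm: 8 mm base plate that the tubes' feet stand on, 8 mm top plate with three round 34 mm holes in a row along its x, 66 mm apart. A standing tube's cap spans 100 to 124 mm above the bench. Origin: centre of the underside, z up.
- red_rack: Red plastic. Fixed rack, 144 (x) x 66 (y) x 58 (z) mm: 8 mm base plate that the tubes' feet stand on, 8 mm top plate with two round 34 mm holes in a row along its x, 66 mm apart. A standing tube's cap spans 100 to 124 mm above the bench. Origin: centre of the underside, z up. At x +33 mm: a stored red-capped tube; at -33 mm: empty. Stands left or right of the metal rack.
- blue_rack: Blue plastic. Fixed rack, 144 (x) x 66 (y) x 58 (z) mm: 8 mm base plate that the tubes' feet stand on, 8 mm top plate with two round 34 mm holes in a row along its x, 66 mm apart. A standing tube's cap spans 100 to 124 mm above the bench. Origin: centre of the underside, z up. At x +33 mm: a stored blue-capped tube; at -33 mm: empty. Stands left or right of the metal rack.
- red_free_hole (a point): Centre of the empty hole of the red rack, at the level of the top plate's upper face (58 mm above the bench); at -33 mm along the rack's x axis. A tube put here goes down 50 mm below this point until its foot stands on the base plate.
- blue_free_hole (a point): Centre of the empty hole of the blue rack, at the level of the top plate's upper face (58 mm above the bench); at -33 mm along the rack's x axis. A tube put here goes down 50 mm below this point until its foot stands on the base plate.
- red_stored: Closed tube: frosted white body 28 mm in diameter, tapering over the lowest 12 mm to a flat foot 18 mm across, with a plain paper band; ribbed red screw cap 32 mm in diameter and 24 mm high; 116 mm tall in all, about 50 g. Already stored in the red rack: leave it alone. Origin: centre of the foot; its z axis runs from the foot to the cap.
- blue_stored: Closed tube: frosted white body 28 mm in diameter, tapering over the lowest 12 mm to a flat foot 18 mm across, with a plain paper band; ribbed blue screw cap 32 mm in diameter and 24 mm high; 116 mm tall in all, about 50 g. Already stored in the blue rack: leave it alone. Origin: centre of the foot; its z axis runs from the foot to the cap.
- pill_bottle: Amber bottle, 48 mm in diameter, 75 mm tall, white cap, standing loose on the bench beyond the racks: leave it alone. Origin: centre of its underside.
- dressing_carton: White carton with a green band, 50 x 90 x 45 mm (x, y, z), loose on the bench beyond the racks: leave it alone. Origin: centre of its underside.
Things that resemble listed ones, but are neither listed nor needed, are in the scene too. Leave any black or turquoise look-alike of the red_tube alone.

How it is judged:
On the way, in this order (a step that is already met when the one before it is completed fails the run):
1. the red and the blue tube stand fully down in the empty holes of their own colours' racks, let go (horizontal distance between red_tube and red_free_hole below 0.009 m and height (world z) of each of red_tube, blue_tube below 0.016 m and angle between each of red_tube, blue_tube's own z axis and vertical below 0.15 rad and contact force between each of red_tube, blue_tube and the fingers below 0.1 N and linear speed of each of red_tube, blue_tube below 0.05 m/s and horizontal distance between blue_tube and blue_free_hole below 0.009 m), for 0.2 s.
2. the yellow tube is drawn up out of the metal rack (height (world z) of yellow_tube above 0.07 m), for 0.1 s.
3. the yellow tube is raised above the caps and tipped more than halfway over (height (world z) of yellow_tube above 0.126 m and angle between yellow_tube's own z axis and vertical between 0.785 and 1.6 rad), for 0.2 s.
At the end, for the whole second after the job is handed in: Red and blue tubes let go, at rest in their racks' holes (foot within 9 mm of the axis, under 16 mm up, within 0.15 rad of upright); yellow tube gripped, still, foot over 126 mm above the bench, 0.785 to 1.6 rad from upright, touching nothing else. Bystanders left alone (all of step 1 and all of step 3 and contact force between yellow_tube and the fingers above 0.5 N and linear speed of yellow_tube below 0.05 m/s and angular speed of yellow_tube below 0.3 rad/s and contact force between yellow_tube and sample_rack below 0.1 N and contact force between yellow_tube and red_rack below 0.1 N and contact force between yellow_tube and blue_rack below 0.1 N and contact force between yellow_tube and red_stored below 0.1 N and contact force between yellow_tube and blue_stored below 0.1 N and contact force between yellow_tube and red_tube below 0.1 N and contact force between yellow_tube and blue_tube below 0.1 N and contact force between yellow_tube and pill_bottle below 0.1 N and contact force between yellow_tube and dressing_carton below 0.1 N); the arm keeps its last pose, push and grip.
It fails at once if a stored tube or a bystander is disturbed (shifted over 25 mm or tipped over 0.3 rad) (distance of any of red_stored, blue_stored, pill_bottle, dressing_carton from where it was at the start of the episode above 0.025 m or angle between any of red_stored, blue_stored, pill_bottle, dressing_carton's own z axis and vertical above 0.3 rad).
It fails at once if the cap of the raised yellow tube goes below its foot (height (world z) of yellow_tube above 0.07 m and angle between yellow_tube's own z axis and vertical above 1.65 rad).
It also fails if it takes over 72 s, if anything falls off the work surface, if the arm or the gripper's body presses on something with over 40 N, if the wrist force passes 120 N, or if a joint passes its speed limit or range.

## Robot

A 6-joint arm with a two-finger parallel gripper is mounted at the origin on the work surface. World frame = base frame: x ahead of the robot, y to its left, z up, the work surface at z = 0. Lengths are in m, angles in rad, forces in N, time in s.
With the tool pointing down it reaches from about 0.375 to 0.975 m from the base axis. Payload 3.8 kg.
Tool frame: the origin (TCP) lies on the centre line of the jaws, within the pads' length; the fingertips stand 14 mm ahead of it and the grasp point (between the pads) lies 5 mm behind it; z points along the fingers, x is the direction in which the jaws open and shut, and the axes are right-handed (so a half turn about z gives the same grasp; the last joint's range is limited). The gripper opens to 88 mm and grips with 3 to 60 N. Pads are 18 mm wide; open, the fingers measure 123 mm over their backs; the gripper's body (75 mm by 187 mm) begins 45 mm behind the grasp point.
Start: joints at [-1.361, 0.264, 1.604, -0, 1.274, -0.037], TCP at [0.165, -0.655, 0.253] pointing down, gripper open.
Joint ranges: [-2.63, 2.63], [-0.94, 2.18], [0.31, 2.57], [-1.31, 4.45], [0, 2.66], [-2.55, 2.55]. Speed limits (rad/s): [2.57, 2.57, 3.14, 3.14, 3.14, 3.14].

## Interface

Orientations are given as a rotation vector (axis times angle).
In Python, from rig import robot, imaging, ticket, finder gives the robot as it stands.
- The arm moves only by the tool play_rows, never from a script. Its argument "increments" is a list that holds one entry, the list of rows, each a list of 7 numbers: the shift along the world's x, y, z in units of 30 mm (1.0 is 30 mm), then the turn, a rotation vector about the world's x, y, z in units of 8 degrees (1.0 is 8 degrees), then the finger opening in mm, from 0 to 88.1. In form: [[[x, y, z, rx, ry, rz, hand], ...]]. A call has 1 to 5 rows; each row is the pose to reach, as a shift and turn from the pose commanded when the call began; what a row does not reach only later rows make up. A row lasts 1/10 s, in which the tool goes at most 50 mm and 8.59 degrees, less where a joint would pass 70% of its speed; a pose out of reach is approached as far as the arm can. A call with a gripper value outside its range is refused whole. The fingers move at their own pace and stop on an object; "grip_force" is the grip in N (left out, the last holds). Time passes only in rows, so rows that repeat a pose let the fingers close. It gives the time, the measured TCP pose, the force and the opening at its end, in the units of the state.
- robot.sense(): the state, without advancing time (a new reading comes with each control period).
- imaging.grab_frame(name): name is "scene" or "side" or "wrist"; returns a dict with "img" (420x560x3 uint8, red, green, blue), "range_z" (420x560 float32, m along the optical axis (not along the pixel's ray), 0 where there is no reading), "fov_y" (degrees; the focal length in pixels is half the picture's height over the tangent of half this angle, whatever the lens; pixels are square), "cx", "cy" (the principal point, pixels), "dist_coeffs" ([k1, k2, p1, p2, k3] as OpenCV has them; the pictures are not rectified), "extrinsics" (4x4, takes a point from world to camera coordinates); the wrist camera has in their place "mount" (4x4, takes a point from camera to tool coordinates, whose origin is the TCP and whose axes are the tool frame's). Camera axes: x right, y down, z forward; pixel columns grow to the right and rows downward; lengths in m; the calibration is good to about 2 mm. A picture is of the moment at which its call begins: read the wrist's pose just before it.
- ticket.close_job(): hands the job in, once; it reports no verdict.
Trained networks look in the newest picture that a camera, given by its name, has taken for a name from the list of things; names that differ only in an ending like _2 or _b are one class to them, and where a whole thing is asked for, a point or a joint stands for the part that bears it (a point fixed in the world has none). Each returns a list of dicts, best first, with "p" (0 to 1); they miss things now and then, are a little off and sometimes report something else, mostly with a low value. They report only what shows in the picture. A call takes as long as a camera call. They do not tell look-alikes from the thing itself.
- finder.cut_out(name, camera): "pixels" (420x560 bool, what is visible of it) and "extent" ([left, top, width, height] in pixels, round what is visible of it).
- finder.spot_point(name, camera): "position" ([column, row] in pixels: a listed point, or the origin of a listed thing).
The state is a dict: "clock": time; "qpos": joint angles; "qvel": joint speeds; "tau": joint torques, N m; "position": TCP position; "tool_rot": TCP orientation; "force": force on the tool from outside, world axes, zero at the start; "torque": the same for the moment, N m; "finger_gap": finger opening in m.
Only numpy, scipy, OpenCV 4.12 (cv2) and the standard library are available. Lean on these libraries where they do the work, as an engineer would, in place of code of your own. Each camera call takes 0.05 s, during which the arm holds its last target.

## Working session

There is one attempt and no reset: what is moved stays moved. The work goes in short steps, Python scripts to look and compute and a tool call to move; the robot and the scene stay as the last step left them, time stands still between calls to the robot, and variables do not carry over. Pictures are saved under pics/ and viewed, and the job is handed in when it is done.

Besides the shell and the picture viewer there is one more tool, called after "Emit:" by a JSON object that holds its "fn" and its "kwargs", one argument or row to a line. play_rows: Moves the arm, as the interface text tells. Its arguments: {"type":"object","properties":{"increments":{"type":"array","items":{"type":"array","items":{"type":"array","items":{"type":"number"}}}},"grip_force":{"type":"number"}},"required":["increments"]}

```bash
mkdir -p pics; ls
cat > h.py <<'E'
import numpy as np, cv2
from rig import robot, imaging, ticket, finder
def K(f):
    fl=f["img"].shape[0]/2/np.tan(np.radians(f["fov_y"])/2)
    return np.array([[fl,0,f["cx"]],[0,fl,f["cy"]],[0,0,1.]])
def cam2world(f,st=None):
    if "extrinsics" in f: return np.linalg.inv(np.array(f["extrinsics"]))
    T=np.eye(4);T[:3,:3]=cv2.Rodrigues(np.array(st["tool_rot"],float))[0];T[:3,3]=st["position"]
    return T@np.array(f["mount"])
def rays(f,uv):
    n=cv2.undistortPoints(np.array(uv,float).reshape(-1,1,2),K(f),np.array(f["dist_coeffs"],float)).reshape(-1,2)
    return np.c_[n,np.ones(len(n))]
def cloud(f,uv,z,st=None):
    p=rays(f,uv)*np.array(z)[:,None];T=cam2world(f,st)
    return p@T[:3,:3].T+T[:3,3]
def onplane(f,uv,h,st=None):
    T=cam2world(f,st);d=rays(f,uv)@T[:3,:3].T;o=T[:3,3]
    return o+d*((h-o[2])/d[:,2])[:,None]
def save(f,n): cv2.imwrite("pics/"+n,f["img"][:,:,::-1])
E
python3 - <<'E'
from h import *
for c in ["scene","side","wrist"]:
    st=robot.sense(); f=imaging.grab_frame(c); save(f,c+"0.png"); print(c,f["fov_y"],f["dist_coeffs"],cam2world(f,st)[:3,3].round(3))
    for n in ["red_tube","blue_tube","yellow_tube","sample_rack","red_rack","blue_rack","red_free_hole","blue_free_hole","red_stored"]:
        r=finder.spot_point(n,c); print(n,[(np.round(d["position"]).tolist(),round(d["p"],2)) for d in r[:4]])
print(st)
E
```

```text
pics
scene 46.8438683222776 [-0.03642355  0.          0.          0.          0.        ] [ 1.31  -0.034  0.734]
red_tube [([214.0, 200.0], 0.83), ([315.0, 211.0], 0.8), ([241.0, 286.0], 0.61)]
blue_tube [([266.0, 229.0], 0.6)]
yellow_tube []
sample_rack []
red_rack [([137.0, 226.0], 0.72), ([132.0, 234.0], 0.16)]
blue_rack [([400.0, 188.0], 0.77), ([398.0, 196.0], 0.57)]
red_free_hole [([131.0, 195.0], 0.73)]
blue_free_hole [([266.0, 204.0], 0.74), ([402.0, 158.0], 0.56)]
red_stored [([135.0, 234.0], 0.86)]
side 45.95961291249387 [-0.06424116  0.          0.          0.          0.        ] [0.191 0.755 0.926]
red_tube [([287.0, 226.0], 0.91), ([262.0, 249.0], 0.79), ([316.0, 202.0], 0.68), ([245.0, 313.0], 0.4)]
blue_tube [([270.0, 208.0], 0.53), ([324.0, 160.0], 0.53)]
yellow_tube [([309.0, 235.0], 0.84)]
sample_rack [([288.0, 223.0], 0.74)]
red_rack [([231.0, 181.0], 0.65), ([325.0, 159.0], 0.58)]
blue_rack [([238.0, 316.0], 0.83)]
red_free_hole [([338.0, 152.0], 0.84)]
blue_free_hole [([241.0, 310.0], 0.61)]
red_stored [([313.0, 153.0], 0.87)]
wrist 62.70082747645225 [-0.0565027
[... 176 characters left out ...]
free_hole []
red_stored []
{'clock': 1.0, 'qpos': array([-1.36091022e+00,  2.63844717e-01,  1.60401004e+00, -2.56622558e-05,
        1.27369173e+00, -3.69264821e-02]), 'qvel': array([-8.28158761e-04,  6.52418714e-04, -7.06629410e-05, -1.53668128e-03,
       -6.48771774e-04,  1.27137689e-03]), 'tau': array([ 1.14160034e-04, -5.02069545e+01, -3.57273567e+01,  7.28160026e-02,
        1.82896008e-02, -4.65860609e-06]), 'position': array([ 0.16488373, -0.65454417,  0.25273758]), 'tool_rot': array([ 2.47796121e+00, -1.93106394e+00,  3.07211784e-05]), 'force': array([-1.15061431, -0.20962765,  0.24532312]), 'torque': array([-0.02290294, -0.052209  , -0.00166075]), 'finger_gap': 0.08804250349705228}
```

View pics/scene0.png

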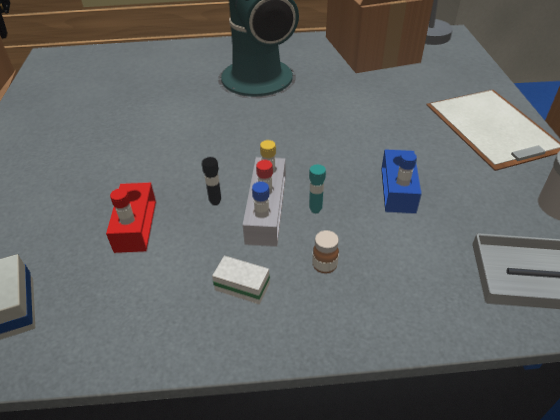

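View pics/side0.png

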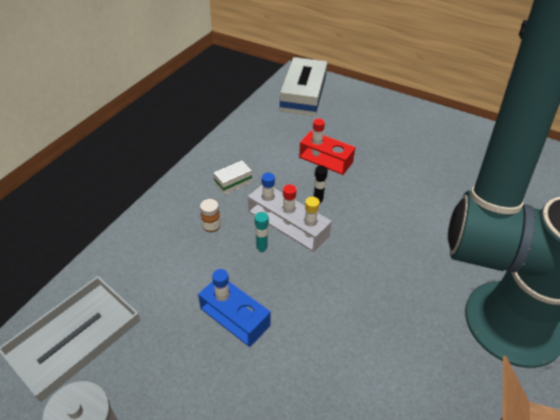

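View pics/wrist0.png

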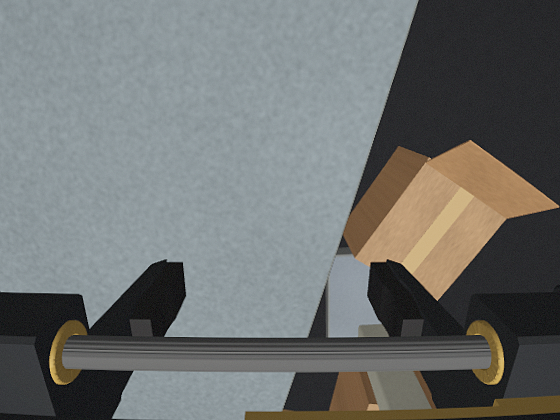

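The scene view shows the metal rack with yellow (268,148), red (264,170) and blue (261,192) caps. The red rack is on the left with its stored tube at (120,198), and the blue rack is on the right with its stored tube at (407,160). The black (210,165) and turquoise (317,175) look-alikes stand loose beside the metal rack. Next I'll locate the caps and racks from depth in both views.

```bash
cat > loc.py <<'E'
from h import *
def allcloud(f,st=None):
    H,W=f["range_z"].shape; vv,uu=np.mgrid[:H,:W]; m=f["range_z"]>0
    P=np.full((H,W,3),np.nan); P[m]=cloud(f,np.c_[uu[m],vv[m]],f["range_z"][m],st); return P
def caps(f,P):
    hsv=cv2.cvtColor(f["img"],cv2.COLOR_RGB2HSV).astype(int);h,s,v=[hsv[...,i] for i in range(3)]
    base=(P[...,2]>0.121-0.008)&(P[...,2]<0.134)&(abs(P[...,1])<0.6)&(P[...,0]>.25)&(P[...,0]<1)
    out={}
    for n,m in dict(red=((h<8)|(h>172))&(s>150),blue=(h>105)&(h<130)&(s>130),yel=(h>15)&(h<32)&(s>130),teal=(h>78)&(h<100)&(s>100),black=(v<50)).items():
        k,l,stt,c=cv2.connectedComponentsWithStats((m&base).astype(np.uint8))
        out[n]=[]
        for i in range(1,k):
            if stt[i,4]>25:
                q=P[l==i]; (cc,r)=cv2.minEnclosingCircle(q[:,:2].astype(np.float32))
                out[n].append((c[i].round().tolist(),stt[i,4],np.round(cc,4).tolist(),round(r,4),q[:,:2].mean(0).round(4).tolist(),np.percentile(q[:,2],[50,95]).round(4).tolist()))
    return out
def racks(f,P):
    hsv=cv2.cvtColor(f["img"],cv2.COLOR_RGB2HSV).astype(int);h,s,v=[hsv[...,i] for i in range(3)]
    base=(P[...,2]>0.052)&(P[...,2]<0.065)&(abs(P[...,1])<0.6)&(P[...,0]>.25)&(P[...,0]<1)
    out={}
    for n,m in dict(red=((h<8)|(h>172))&(s>150),blue=(h>105)&(h<130)&(s>130),metal=(s<60)).items():
        k,l,stt,c=cv2.connectedComponentsWithStats((m&base).astype(np.uint8)); i=1+np.argmax(stt[1:,4])
        q=P[l==i];r=cv2.minAreaRect((q[:,:2]*1000).astype(np.float32));out[n]=(stt[i,4],np.round(r[0],1),np.round(r[1],1),round(r[2],1),np.median(q[:,2]).round(4))
    return out
E
python3 - <<'E'
from loc import *
for c in ["scene","side"]:
    f=imaging.grab_frame(c);P=allcloud(f)
    print(c)
    for n,l in caps(f,P).items():
        for e in l: print(n,e)
    for n,e in racks(f,P).items(): print("rack",n,e)
E
```

```text
scene
red ([264.0, 167.0], np.int32(178), [0.5652, -0.0098], 0.0185, [0.5684, -0.0095], [0.1233, 0.1253])
red ([119.0, 196.0], np.int32(225), [0.6216, -0.2874], 0.0182, [0.625, -0.2855], [0.1233, 0.1253])
blue ([408.0, 158.0], np.int32(184), [0.5672, 0.2817], 0.0175, [0.5706, 0.2792], [0.1233, 0.1258])
blue ([260.0, 189.0], np.int32(203), [0.6302, -0.0223], 0.0173, [0.6333, -0.0213], [0.123, 0.1251])
yel ([267.0, 147.0], np.int32(163), [0.5003, 0.0023], 0.0169, [0.5037, 0.0012], [0.1236, 0.1257])
teal ([317.0, 170.0], np.int32(140), [0.5806, 0.0938], 0.0163, [0.5814, 0.0944], [0.1158, 0.1178])
black ([209.0, 162.0], np.int32(124), [0.5348, -0.119], 0.0175, [0.5352, -0.1195], [0.1159, 0.1181])
rack red (np.int32(1139), array([ 587.5, -285.2]), array([ 68.1, 147.2]), 88.0, np.float64(0.058))
rack blue (np.int32(867), array([533.9, 286.9]), array([ 66.9, 148.1]), 79.9, np.float64(0.0578))
rack metal (np.int32(1346), array([566. , -10.7]), array([ 66.6, 213.2]), 80.0, np.float64(0.0578))
side
red ([318.0, 123.0], np.int32(85), [0.6196, -0.2845], 0.0163, [0.6183, -0.2812], [0.1237, 0.1274
[... 191 characters left out ...]
, 0.127])
blue ([220.0, 277.0], np.int32(204), [0.5663, 0.2833], 0.0177, [0.5644, 0.2854], [0.124, 0.1266])
yel ([312.0, 203.0], np.int32(145), [0.4989, 0.0032], 0.0182, [0.4973, 0.007], [0.1243, 0.1271])
teal ([261.0, 217.0], np.int32(115), [0.579, 0.0974], 0.0161, [0.5787, 0.0979], [0.1167, 0.1195])
black ([321.0, 170.0], np.int32(75), [0.5321, -0.1155], 0.0156, [0.5313, -0.1148], [0.1168, 0.1193])
rack red (np.int32(638), array([ 587. , -283.7]), array([ 71.2, 145.3]), 88.7, np.float64(0.059))
rack blue (np.int32(1482), array([533.3, 289. ]), array([ 69. , 145.9]), 81.1, np.float64(0.0583))
rack metal (np.int32(1329), array([564.2,  -8. ]), array([ 70.3, 213.3]), 80.1, np.float64(0.0586))
```

Emit:
{"fn": "play_rows", "kwargs": {
  "increments": [
    [[0.83,1.35,0.4,0,0,-0.75,88],[1.66,2.7,0.8,0,0,-1.5,88],[2.5,4.0,1.2,0,0,-2.2,88],[3.3,5.4,1.6,0,0,-3,88],[4.1,6.7,1.6,0,0,-3,88]]
  ]
}}

```text
clock: 2.1
position: [0.2891, -0.4527, 0.3031]
tool_rot: [2.019, -2.407, 0.006]
force: [0.4, -0.7, 0.7]
finger_gap: 0.088
```

Emit:
{"fn": "play_rows", "kwargs": {
  "increments": [
    [[0.83,1.35,0,0,0,0,88],[1.66,2.7,0,0,0,0,88],[2.5,4.0,0,0,0,0,88],[3.3,5.4,0,0,0,0,88],[4.1,6.7,0,0,0,0,88]]
  ]
}}

```text
clock: 2.6
position: [0.4115, -0.2507, 0.3011]
tool_rot: [-2.022, 2.404, -0.002]
force: [1.3, -0.1, 0.1]
finger_gap: 0.0881
```

Emit:
{"fn": "play_rows", "kwargs": {
  "increments": [
    [[0.83,1.35,0,0,0,0,88],[1.66,2.7,0,0,0,0,88],[2.5,4.0,0,0,0,0,88],[3.3,5.4,0,0,0,0,88],[3.3,5.4,0,0,0,0,88]]
  ]
}}

```text
clock: 3.1
position: [0.5119, -0.0858, 0.3008]
tool_rot: [-2.028, 2.396, 0.001]
force: [-0.5, -0.1, -0.0]
finger_gap: 0.0879
```

Run:
```python
from loc import *
st=robot.sense();f=imaging.grab_frame("wrist");save(f,"w1.png");P=allcloud(f,st);print(st["position"],st["qpos"].round(2))
for n,l in caps(f,P).items():
    for e in l: print(n,e)
for n,e in racks(f,P).items(): print("rack",n,e)
```

```text
[ 0.51193977 -0.08582868  0.30083233] [-0.22 -0.06  1.87  0.    1.33  1.52]
red ([490.0, 29.0], np.int32(1386), [0.6211, -0.287], 0.0165, [0.6208, -0.2851], [0.1234, 0.1247])
red ([184.0, 148.0], np.int32(1031), [0.5645, -0.0108], 0.0163, [0.565, -0.0116], [0.1234, 0.1247])
blue ([179.0, 71.0], np.int32(1234), [0.6289, -0.022], 0.0164, [0.6288, -0.0229], [0.1235, 0.1247])
yel ([189.0, 217.0], np.int32(917), [0.5002, 0.0008], 0.0164, [0.501, -0.0003], [0.1232, 0.1244])
teal ([74.0, 151.0], np.int32(867), [0.5798, 0.0941], 0.0163, [0.5805, 0.0938], [0.1155, 0.1167])
black ([308.0, 161.0], np.int32(856), [0.5334, -0.1201], 0.0156, [0.5337, -0.1198], [0.1157, 0.1169])
rack red (np.int32(6872), array([ 588.1, -286.2]), array([ 67.7, 143.7]), 87.9, np.float64(0.0575))
rack blue (np.int32(205), array([480.2, 263. ]), array([ 9.8, 47.3]), 69.5, np.float64(0.0565))
rack metal (np.int32(7726), array([565. ,  -9.9]), array([ 67.3, 209.8]), 80.0, np.float64(0.0575))
```

View pics/w1.png

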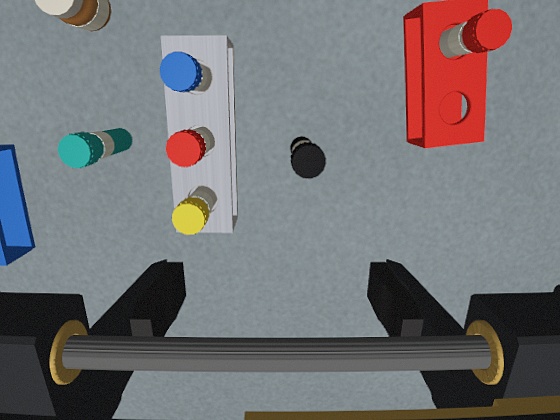

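The candidates for red_tube are the red cap at (184,148) in the metal rack, the red cap at (490,29) in the red rack (stored), black at (308,161) and turquoise at (74,151). The one at (184,148) fits, since it has a red cap and stands in a metal-rack hole. One crop to confirm.

```bash
python3 -c "
import cv2
i=cv2.imread('pics/w1.png');cv2.imwrite('pics/w1c.png',cv2.resize(i[30:250,120:330],None,fx=2.6,fy=2.6))"
```

```text
(no output)
```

View pics/w1c.png

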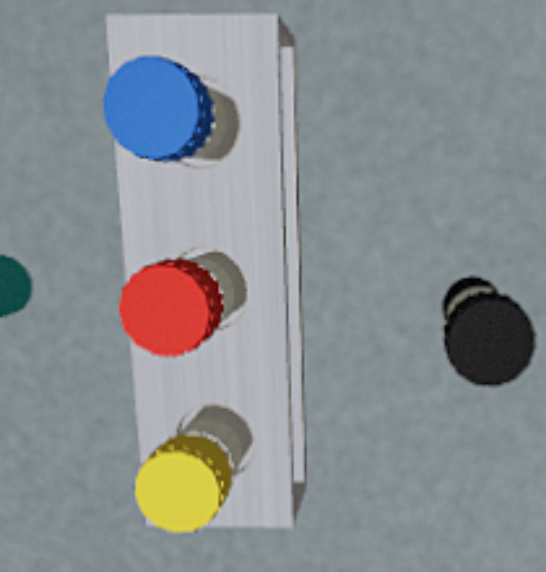

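Emit:
{"fn": "play_rows", "kwargs": {
  "increments": [
    [[0.9,1.26,0,0,0,0,88],[1.76,2.52,0,0,0,0,88],[1.76,2.52,-1.5,0,0,0,88],[1.76,2.52,-2.5,0,0,0,88],[1.76,2.52,-3.5,0,0,0,88]]
  ]
}}

```text
clock: 3.65
position: [0.5622, -0.016, 0.1944]
tool_rot: [2.021, -2.404, 0.0]
force: [0.9, -0.1, 0.6]
finger_gap: 0.088
```

The crop confirms the red cap in the middle hole of the metal rack. Lowering onto it.

Emit:
{"fn": "play_rows", "kwargs": {
  "increments": [
    [[0,0,-1,0,0,0,88],[0,0,-2,0,0,0,88],[0,0,-2.6,0,0,0,88],[0,0,-2.6,0,0,0,88]]
  ]
}}

```text
clock: 4.05
position: [0.5596, -0.0163, 0.1144]
tool_rot: [2.017, -2.402, -0.007]
force: [-0.7, -0.3, -0.7]
finger_gap: 0.0881
```

Emit:
{"fn": "play_rows", "kwargs": {
  "increments": [
    [[0.17,0.2,-0.2,0,0,0,88],[0.17,0.2,-0.2,0,0,0,88]]
  ]
}}

```text
clock: 4.25
position: [0.5691, -0.0091, 0.1127]
tool_rot: [-2.021, 2.403, -0.002]
force: [0.1, 0.9, 0.8]
finger_gap: 0.088
```

Run:
```python
from loc import *
for i in range(4):
    s=robot.sense();print(s["clock"],s["position"].round(4));f=imaging.grab_frame("wrist")
save(f,"w2.png")
```

```text
4.25 [ 0.5691 -0.0091  0.1127]
4.3 [ 0.569  -0.0091  0.1129]
4.35 [ 0.569  -0.0091  0.1131]
4.4 [ 0.5688 -0.009   0.1131]
```

View pics/w2.png

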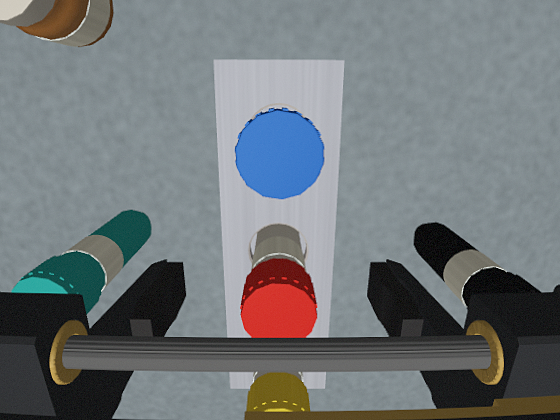

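Emit:
{"fn": "play_rows", "kwargs": {
  "increments": [
    [[-0.14,-0.03,-0.15,0,0,0,88],[-0.14,-0.03,-0.15,0,0,0,88]]
  ]
}}

```text
clock: 4.65
position: [0.5626, -0.0099, 0.1068]
tool_rot: [2.022, -2.403, -0.001]
force: [-0.0, 0.7, -0.7]
finger_gap: 0.088
```

Good. Closing.

Emit:
{"fn": "play_rows", "kwargs": {
  "increments": [
    [[0,0,0,0,0,0,0],[0,0,0,0,0,0,0],[0,0,0,0,0,0,0],[0,0,0,0,0,0,0],[0,0,0,0,0,0,0]]
  ],
  "grip_force": 25
}}

```text
clock: 5.15
position: [0.5637, -0.0098, 0.1072]
tool_rot: [-2.022, 2.404, -0.0]
force: [0.2, -0.4, -0.2]
finger_gap: 0.0501
```

Emit:
{"fn": "play_rows", "kwargs": {
  "increments": [
    [[0,0,0,0,0,0,0],[0,0,0,0,0,0,0],[0,0,0.5,0,0,0,0],[0,0,1,0,0,0,0],[0,0,2,0,0,0,0]]
  ]
}}

```text
clock: 5.65
position: [0.5623, -0.0098, 0.1671]
tool_rot: [2.021, -2.402, -0.004]
force: [-0.1, -0.6, -0.2]
finger_gap: 0.0309
```

Emit:
{"fn": "play_rows", "kwargs": {
  "increments": [
    [[0,0,1,0,0,0,0],[0,0,2,0,0,0,0],[0,0,3,0,0,0,0],[0,0,3.5,0,0,0,0]]
  ]
}}

```text
clock: 6.05
position: [0.5653, -0.01, 0.2775]
tool_rot: [-2.019, 2.4, -0.008]
force: [-0.3, -0.3, -0.4]
finger_gap: 0.0306
```

Run:
```python
from loc import *
f=imaging.grab_frame("scene");save(f,"s3.png");f=imaging.grab_frame("wrist");save(f,"w3.png")
print(robot.sense()["position"],robot.sense()["finger_gap"])
i=np.vstack([cv2.imread('pics/s3.png')[60:300,120:440],cv2.imread('pics/w3.png')[180:420,120:440]]);cv2.imwrite('pics/c3.png',i)
```

```text
[ 0.56547688 -0.00995468  0.27641795] 0.031017968614173375
```

View pics/c3.png

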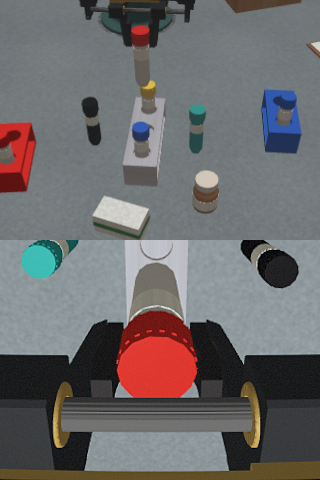

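The picture shows the red tube held upright, with the middle hole of the metal rack empty. Carrying it over to the red rack.

Emit:
{"fn": "play_rows", "kwargs": {
  "increments": [
    [[0,-1.3,0,0,0,0,0],[0,-2.6,0,0,0,0.3,0],[-0.1,-3.9,0,0,0,0.6,0],[-0.2,-5.2,0,0,0,1,0],[-0.3,-6.4,0,0,0,1,0]]
  ]
}}

```text
clock: 6.65
position: [0.5534, -0.2031, 0.2701]
tool_rot: [2.185, -2.255, -0.004]
force: [0.6, -0.3, -0.0]
finger_gap: 0.031
```

Emit:
{"fn": "play_rows", "kwargs": {
  "increments": [
    [[0,-1.3,0,0,0,0,0],[0,-2.2,0,0,0,0,0],[0,-2.7,0,0,0,0,0],[0,-2.7,0,0,0,0,0]]
  ]
}}

```text
clock: 7.05
position: [0.5538, -0.284, 0.2705]
tool_rot: [2.182, -2.259, -0.004]
force: [-0.3, -0.2, -0.3]
finger_gap: 0.031
```

Run:
```python
from loc import *
st=robot.sense();f=imaging.grab_frame("wrist");save(f,"w4.png");P=allcloud(f,st);print(st["position"],cv2.Rodrigues(st["tool_rot"])[0].round(3))
for n,e in racks(f,P).items(): print("rack",n,e)
print([(d["position"],d["p"]) for d in finder.spot_point("red_free_hole","wrist")])
for d in finder.spot_point("red_free_hole","wrist"): print(onplane(f,[d["position"]],0.058,st))
f=imaging.grab_frame("side")
for d in finder.spot_point("red_free_hole","side"): print(d["p"],onplane(f,[d["position"]],0.058))
f=imaging.grab_frame("scene")
for d in finder.spot_point("red_free_hole","scene"): print(d["p"],onplane(f,[d["position"]],0.058))
```

```text
[ 0.5538354  -0.28398809  0.27049877] [[-0.035 -0.999 -0.002]
 [-0.999  0.035  0.001]
 [-0.001  0.002 -1.   ]]
rack red (np.int32(6962), array([ 588.2, -286.5]), array([ 65.5, 142.8]), 88.0, np.float64(0.0576))
rack blue (np.int32(1), array([ 539.4, -132.6]), array([0., 0.]), 0.0, np.float64(0.0584))
rack metal (np.int32(7507), array([563.5, -14.4]), array([ 61.4, 211.1]), 79.5, np.float64(0.0574))
[([279.5, 181.9], 0.76), ([277.1, 109.8], 0.54)]
[[ 0.5541963  -0.28778173  0.058     ]]
[[ 0.62520901 -0.28772765  0.058     ]]
0.73 [[ 0.55417502 -0.22717835  0.058     ]]
0.59 [[ 0.55575421 -0.2691827   0.058     ]]
0.93 [[ 0.55669232 -0.28352678  0.058     ]]
```

View pics/w4.png

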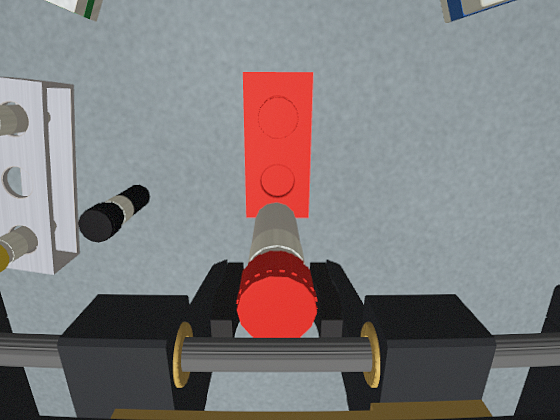

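The wrist view shows the free hole at (278,181), with the held tube's foot just short of it at (275,205). Measuring the hole and the held tube precisely from depth.

```bash
cat >> loc.py <<'E'
def hole(f,P,st,near,h=0.058,r=0.03):
    # hole outline: pixels whose ray meets the plate plane near `near` but whose depth is not at plate level
    H,W=f["range_z"].shape; vv,uu=np.mgrid[:H,:W]
    Q=onplane(f,np.c_[uu.ravel(),vv.ravel()],h,st).reshape(H,W,3)
    d=np.hypot(Q[...,0]-near[0],Q[...,1]-near[1])
    m=((d<r)&(P[...,2]<0.05)).astype(np.uint8)
    k,l,s,c=cv2.connectedComponentsWithStats(m)
    for i in range(1,k):
        if s[i,4]>60:
            q=Q[l==i][:,:2]; (cc,rr)=cv2.minEnclosingCircle(q.astype(np.float32)); print("hole",s[i,4],c[i].round(),np.round(cc,4),round(rr,4),q.mean(0).round(4))
def held(f,P,st):
    # cap top disc of the held tube
    R=cv2.Rodrigues(st["tool_rot"])[0]; T=(P-st["position"])@R
    m=(np.hypot(T[...,0],T[...,1])<0.05)&(abs(T[...,0])<0.02)&(T[...,2]>-0.03)&(T[...,2]<0.12)&np.isfinite(T[...,2])
    return P[m],T[m]
E
python3 - <<'E'
from loc import *
st=robot.sense();f=imaging.grab_frame("wrist");P=allcloud(f,st)
hole(f,P,st,(0.5555,-0.285))
p,t=held(f,P,st)
zmin=t[:,2].min();print("top z in tool",np.percentile(t[:,2],[1,5,50,95]).round(4))
s=t[t[:,2]<np.percentile(t[:,2],1)+0.003]; cc,r=cv2.minEnclosingCircle(s[:,:2].astype(np.float32)); print("captop tool xy",np.round(cc,4),r)
b=t[(t[:,2]>0.03)]; print("body x mean by z",[(z,b[abs(b[:,2]-z)<0.006][:,0].mean().round(4),(b[abs(b[:,2]-z)<0.006][:,1]).min().round(4),(b[abs(b[:,2]-z)<0.006][:,1]).max().round(4)) for z in (0.04,0.06,0.08) if (abs(b[:,2]-z)<0.006).any()])
E
```

```text
hole 749 [279. 181.] [ 0.5566 -0.2856] 0.0164 [ 0.5565 -0.2856]
top z in tool [-0.0294 -0.0213 -0.0136  0.0637]
captop tool xy [ 0.     -0.0052] 0.020320795476436615
body x mean by z [(0.04, np.float64(0.0003), np.float64(-0.0165), np.float64(-0.0047)), (0.06, np.float64(0.0002), np.float64(-0.0165), np.float64(-0.0029)), (0.08, np.float64(0.0), np.float64(-0.0165), np.float64(-0.0033))]
```

Emit:
{"fn": "play_rows", "kwargs": {
  "increments": [
    [[0,-0.05,-1,0,0,0,0],[0,-0.05,-2,0,0,0,0],[0,-0.05,-2.8,0,0,0,0],[0,-0.05,-3.2,0,0,0,0],[0,-0.05,-3.2,0,0,0,0]]
  ]
}}

```text
clock: 7.95
position: [0.5534, -0.2833, 0.1741]
tool_rot: [2.185, -2.256, -0.006]
force: [-0.7, 1.3, -0.9]
finger_gap: 0.0315
```

Emit:
{"fn": "play_rows", "kwargs": {
  "increments": [
    [[0.03,-0.08,0,0,0,0,0],[0.03,-0.08,-0.5,0,0,0,0],[0.03,-0.08,-0.8,0,0,0,0],[0.03,-0.08,-0.8,0,0,0,0]]
  ]
}}

```text
clock: 8.35
position: [0.5544, -0.2862, 0.1504]
tool_rot: [2.184, -2.257, -0.005]
force: [0.3, 0.5, -0.4]
finger_gap: 0.031
```

Within 1 mm. Lowering into the hole.

Emit:
{"fn": "play_rows", "kwargs": {
  "increments": [
    [[0,0,-0.4,0,0,0,0],[0,0,-0.8,0,0,0,0],[0,0,-1.05,0,0,0,0],[0,0,-1.15,0,0,0,0],[0,0,-1.15,0,0,0,0]]
  ]
}}

```text
clock: 8.85
position: [0.5551, -0.2865, 0.1167]
tool_rot: [2.185, -2.257, -0.002]
force: [0.9, -0.1, -0.2]
finger_gap: 0.0312
```

Emit:
{"fn": "play_rows", "kwargs": {
  "increments": [
    [[0,0,-0.1,0,0,0,0],[0,0,-0.18,0,0,0,0],[0,0,-0.18,0,0,0,0]]
  ]
}}

```text
clock: 9.15
position: [0.5555, -0.2867, 0.1122]
tool_rot: [-2.185, 2.257, -0.0]
force: [0.0, 0.5, -0.9]
finger_gap: 0.0311
```

Emit:
{"fn": "play_rows", "kwargs": {
  "increments": [
    [[0,0,0,0,0,0,88],[0,0,0,0,0,0,88],[0,0,0,0,0,0,88],[0,0,0,0,0,0,88],[0,0,0,0,0,0,88]]
  ]
}}

```text
clock: 9.65
position: [0.5556, -0.2868, 0.1124]
tool_rot: [-2.185, 2.257, -0.0]
force: [-0.1, -0.7, -0.5]
finger_gap: 0.0691
```

Emit:
{"fn": "play_rows", "kwargs": {
  "increments": [
    [[0,0,0.5,0,0,0,88],[0,0,1.5,0,0,0,88],[0,0,3,0,0,0,88],[0,0,4.5,0,0,0,88],[0,0,5.5,0,0,0,88]]
  ]
}}

```text
clock: 10.15
position: [0.5566, -0.2874, 0.2828]
tool_rot: [-2.184, 2.256, -0.009]
force: [-0.0, -0.0, -0.0]
finger_gap: 0.0879
```

Run:
```python
from loc import *
st=robot.sense();f=imaging.grab_frame("wrist");save(f,"w5.png");P=allcloud(f,st);print(st["position"],st["qpos"].round(2))
for n,l in caps(f,P).items():
    for e in l: print(n,e)
f=imaging.grab_frame("scene");P=allcloud(f)
for n,l in caps(f,P).items():
    for e in l: print(n,e)
```

```text
[ 0.55657796 -0.28735059  0.28275794] [-0.52  0.15  1.68  0.    1.3   1.09]
red ([273.0, 122.0], np.int32(1221), [0.6207, -0.2881], 0.0166, [0.6211, -0.2881], [0.1236, 0.1248])
red ([274.0, 194.0], np.int32(1077), [0.5583, -0.2865], 0.0166, [0.5597, -0.2865], [0.1233, 0.1246])
yel ([2.0, 263.0], np.int32(80), [0.4966, -0.012], 0.0087, [0.4968, -0.0137], [0.1157, 0.1197])
black ([98.0, 225.0], np.int32(814), [0.5335, -0.1203], 0.0163, [0.5337, -0.1212], [0.1154, 0.1166])
red ([124.0, 174.0], np.int32(198), [0.5583, -0.2864], 0.0178, [0.5613, -0.2854], [0.1235, 0.1256])
red ([119.0, 196.0], np.int32(225), [0.6203, -0.2873], 0.0186, [0.6249, -0.2857], [0.1234, 0.1257])
blue ([408.0, 158.0], np.int32(190), [0.5675, 0.2812], 0.0174, [0.5704, 0.2794], [0.1231, 0.1255])
blue ([260.0, 189.0], np.int32(206), [0.6301, -0.0217], 0.0171, [0.6336, -0.021], [0.1232, 0.1255])
yel ([267.0, 147.0], np.int32(168), [0.5013, 0.0017], 0.0171, [0.5038, 0.0013], [0.1232, 0.1256])
teal ([317.0, 170.0], np.int32(135), [0.5788, 0.0946], 0.0179, [0.5809, 0.0942], [0.1158, 0.1172])
black ([209.0, 162.0], np.int32(128), [0.5345, -0.1192], 0.0159, [0.5354, -0.1192], [0.1161, 0.1178])
```

View pics/w5.png

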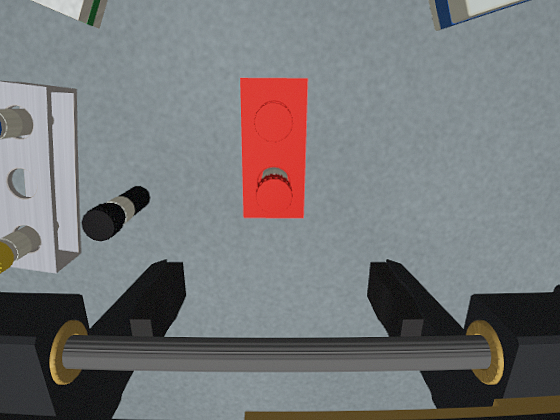

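Red stands in its hole: its cap top is at 0.1235, level with the stored tube. Blue is next: the candidates are the blue cap in the metal rack (scene 260,189; seen in the earlier enlarged crop) and the stored one in the blue rack (408,158). I take the one in the metal rack.

Emit:
{"fn": "play_rows", "kwargs": {
  "increments": [
    [[0.4,1.3,0,0,0,-0.2,88],[0.8,2.6,0,0,0,-0.4,88],[1.2,3.9,0,0,0,-0.6,88],[1.6,5.2,0,0,0,-1,88],[1.9,6.4,0,0,0,-1,88]]
  ]
}}

```text
clock: 10.75
position: [0.6123, -0.0929, 0.2764]
tool_rot: [2.021, -2.405, -0.002]
force: [0.6, -0.3, 0.1]
finger_gap: 0.0883
```

Emit:
{"fn": "play_rows", "kwargs": {
  "increments": [
    [[0.4,1.3,0,0,0,0,88],[0.55,2.4,0,0,0,0,88],[0.55,2.4,-1.2,0,0,0,88],[0.55,2.4,-2.4,0,0,0,88],[0.55,2.4,-2.6,0,0,0,88]]
  ]
}}

```text
clock: 11.25
position: [0.625, -0.0219, 0.1933]
tool_rot: [2.019, -2.397, -0.012]
force: [-0.6, 0.8, -0.6]
finger_gap: 0.088
```

Run:
```python
from loc import *
st=robot.sense();f=imaging.grab_frame("wrist");save(f,"w6.png");P=allcloud(f,st);print(st["position"],st["qpos"].round(2))
for n,l in caps(f,P).items():
    for e in l: print(n,e)
```

```text
[ 0.62496534 -0.02187689  0.19325766] [-0.07  0.22  1.77 -0.    1.16  1.67]
blue ([273.0, 224.0], np.int32(2060), [0.6303, -0.0216], 0.0164, [0.6316, -0.0218], [0.1233, 0.1244])
yel ([273.0, 387.0], np.int32(1167), [0.4999, 0.0013], 0.017, [0.5015, 0.0012], [0.1234, 0.1244])
teal ([113.0, 300.0], np.int32(132), [0.5902, 0.1006], 0.0104, [0.5913, 0.1012], [0.1155, 0.1164])
```

Emit:
{"fn": "play_rows", "kwargs": {
  "increments": [
    [[0.15,0,-0.9,0,0,0,88],[0.15,0,-1.8,0,0,0,88],[0.15,0,-2.6,0,0,0,88],[0.15,0,-2.85,0,0,0,88],[0.15,0,-2.85,0,0,0,88]]
  ]
}}

```text
clock: 11.8
position: [0.6333, -0.0231, 0.1137]
tool_rot: [2.021, -2.404, -0.001]
force: [-0.2, 1.5, 0.0]
finger_gap: 0.088
```

Emit:
{"fn": "play_rows", "kwargs": {
  "increments": [
    [[-0.1,0.03,-0.2,0,0,0,88],[-0.1,0.03,-0.2,0,0,0,88]]
  ]
}}

```text
clock: 12.0
position: [0.6309, -0.0219, 0.1089]
tool_rot: [-2.022, 2.403, -0.001]
force: [0.5, 0.4, 0.5]
finger_gap: 0.0878
```

Emit:
{"fn": "play_rows", "kwargs": {
  "increments": [
    [[0,0,0,0,0,0,0],[0,0,0,0,0,0,0],[0,0,0,0,0,0,0],[0,0,0,0,0,0,0],[0,0,0,0,0,0,0]]
  ]
}}

```text
clock: 12.5
position: [0.6306, -0.0218, 0.1079]
tool_rot: [-2.022, 2.404, -0.0]
force: [0.1, 0.2, -0.6]
finger_gap: 0.0503
```

Emit:
{"fn": "play_rows", "kwargs": {
  "increments": [
    [[0,0,0,0,0,0,0],[0,0,0,0,0,0,0],[0,0,0,0,0,0,0],[0,0,0,0,0,0,0],[0,0,0.3,0,0,0,0]]
  ]
}}

```text
clock: 13.0
position: [0.6292, -0.0218, 0.1155]
tool_rot: [2.021, -2.402, -0.004]
force: [-0.3, -0.1, 0.9]
finger_gap: 0.0309
```

Emit:
{"fn": "play_rows", "kwargs": {
  "increments": [
    [[0,0,1,0,0,0,0],[0,0,2,0,0,0,0],[0,0,3,0,0,0,0],[0,0,4.5,0,0,0,0],[0,0,5.3,0,0,0,0]]
  ]
}}

```text
clock: 13.5
position: [0.6319, -0.0219, 0.2809]
tool_rot: [-2.02, 2.401, -0.006]
force: [-0.2, 1.2, -0.8]
finger_gap: 0.0313
```

Emit:
{"fn": "play_rows", "kwargs": {
  "increments": [
    [[-0.5,1.2,0,0,0,0,0],[-1,2.4,0,0,0,0,0],[-1.5,3.6,0,0,0,0,0],[-2,4.8,0,0,0,0,0],[-2.5,6,0,0,0,0,0]]
  ]
}}

```text
clock: 14.0
position: [0.5548, 0.1594, 0.2767]
tool_rot: [-2.021, 2.404, -0.001]
force: [0.8, 0.3, 0.1]
finger_gap: 0.0308
```

Emit:
{"fn": "play_rows", "kwargs": {
  "increments": [
    [[-0.5,1.2,0,0,0,0,0],[-1,2.4,0,0,0,0,0],[-1.5,3.5,0,0,0,0,0],[-1.85,4.5,0,0,0,0,0],[-1.85,4.5,0,0,0,0,0]]
  ]
}}

```text
clock: 14.5
position: [0.4985, 0.2964, 0.2766]
tool_rot: [-2.026, 2.399, 0.002]
force: [0.4, 0.1, -0.3]
finger_gap: 0.0313
```

Run:
```python
from loc import *
st=robot.sense();f=imaging.grab_frame("wrist");save(f,"w7.png");P=allcloud(f,st);print(st["position"],st["qpos"].round(2),st["finger_gap"]);print(cv2.Rodrigues(st["tool_rot"])[0].round(3))
hole(f,P,st,(0.501,0.293))
for n,e in racks(f,P).items(): print("rack",n,e)
p,t=held(f,P,st)
print("z",np.percentile(t[:,2],[1,5,50,95]).round(4))
b=t[(t[:,2]>0.03)]; print([(z,b[abs(b[:,2]-z)<0.006][:,0].mean().round(4),(b[abs(b[:,2]-z)<0.006][:,1]).min().round(4)) for z in (0.04,0.06,0.08) if (abs(b[:,2]-z)<0.006).any()])
```

```text
[0.49850994 0.2963586  0.2765751 ] [0.49 0.07 1.78 0.   1.29 2.23] 0.03128110778929936
[[-0.167 -0.986  0.   ]
 [-0.986  0.167  0.002]
 [-0.002  0.    -1.   ]]
hole 726 [279. 176.] [0.5036 0.2925] 0.0165 [0.5033 0.2925]Traceback (most recent call last):
  File "<stdin>", line 4, in <module>
  File "loc.py", line 22, in racks
    k,l,stt,c=cv2.connectedComponentsWithStats((m&base).astype(np.uint8)); i=1+np.argmax(stt[1:,4])
                                                                               ~~~~~~~~~^^^^^^^^^^^
    return _wrapfunc(a, 'argmax', axis=axis, out=out, **kwds)
    return bound(*args, **kwds)
ValueError: attempt to get argmax of an empty sequence
```

View pics/w7.png

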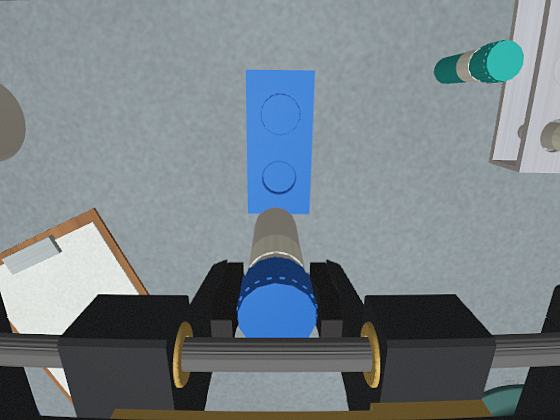

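The free blue hole is at (279,176), and the tube is held upright, centred at x≈276. I still need the held offset.

Run:
```python
from loc import *
st=robot.sense();f=imaging.grab_frame("wrist");P=allcloud(f,st);print(st["position"])
p,t=held(f,P,st)
print("z",np.percentile(t[:,2],[1,5,50,95]).round(4))
b=t[(t[:,2]>0.03)]; print([(z,b[abs(b[:,2]-z)<0.006][:,0].mean().round(4),(b[abs(b[:,2]-z)<0.006][:,1]).min().round(4)) for z in (0.04,0.06,0.08) if (abs(b[:,2]-z)<0.006).any()])
```

```text
[0.49925995 0.29466599 0.27643346]
z [-0.0296 -0.0222 -0.0126  0.0641]
[(0.04, np.float64(0.0002), np.float64(-0.0136)), (0.06, np.float64(0.0002), np.float64(-0.0136)), (0.08, np.float64(0.0), np.float64(-0.0135))]
```

Emit:
{"fn": "play_rows", "kwargs": {
  "increments": [
    [[0.06,-0.03,-1,0,0,0,0],[0.12,-0.07,-2,0,0,0,0],[0.12,-0.07,-3,0,0,0,0],[0.12,-0.07,-3.4,0,0,0,0],[0.12,-0.07,-3.4,0,0,0,0]]
  ]
}}

```text
clock: 15.1
position: [0.5026, 0.2893, 0.1717]
tool_rot: [2.018, -2.402, -0.001]
force: [-0.1, -0.9, -0.4]
finger_gap: 0.0312
```

Emit:
{"fn": "play_rows", "kwargs": {
  "increments": [
    [[0.01,0.11,0,0,0,0,0],[0.01,0.11,-0.4,0,0,0,0],[0.01,0.11,-0.7,0,0,0,0],[0.01,0.11,-0.7,0,0,0,0]]
  ]
}}

```text
clock: 15.5
position: [0.503, 0.294, 0.1515]
tool_rot: [2.021, -2.402, -0.001]
force: [-1.4, 0.2, -0.5]
finger_gap: 0.0309
```

Emit:
{"fn": "play_rows", "kwargs": {
  "increments": [
    [[0,-0.04,-0.4,0,0,0,0],[0,-0.04,-0.8,0,0,0,0],[0,-0.04,-1.1,0,0,0,0],[0,-0.04,-1.2,0,0,0,0],[0,-0.04,-1.2,0,0,0,0]]
  ]
}}

```text
clock: 16.0
position: [0.5033, 0.2929, 0.1157]
tool_rot: [2.021, -2.403, -0.001]
force: [0.0, 0.3, -0.2]
finger_gap: 0.031
```

Emit:
{"fn": "play_rows", "kwargs": {
  "increments": [
    [[0,0,-0.1,0,0,0,0],[0,0,-0.14,0,0,0,0],[0,0,-0.14,0,0,0,0]]
  ]
}}

```text
clock: 16.3
position: [0.504, 0.2932, 0.1128]
tool_rot: [-2.022, 2.404, -0.0]
force: [-0.5, 0.4, -0.5]
finger_gap: 0.0309
```

Emit:
{"fn": "play_rows", "kwargs": {
  "increments": [
    [[0,0,0,0,0,0,88],[0,0,0,0,0,0,88],[0,0,0,0,0,0,88],[0,0,0,0,0,0,88],[0,0,0,0,0,0,88]]
  ]
}}

```text
clock: 16.8
position: [0.5039, 0.2932, 0.1127]
tool_rot: [-2.022, 2.404, -0.0]
force: [1.1, -0.3, -0.5]
finger_gap: 0.0688
```

Emit:
{"fn": "play_rows", "kwargs": {
  "increments": [
    [[0,0,0.5,0,0,0,88],[0,0,1.5,0,0,0,88],[0,0,3,0,0,0,88],[0,0,4.5,0,0,0,88],[0,0,5.5,0,0,0,88]]
  ]
}}

```text
clock: 17.3
position: [0.505, 0.2937, 0.2829]
tool_rot: [-2.019, 2.4, -0.002]
force: [1.1, 0.4, 0.3]
finger_gap: 0.088
```

Run:
```python
from loc import *
for c in ["wrist","scene","side"]:
    st=robot.sense();f=imaging.grab_frame(c);save(f,c+"8.png");P=allcloud(f,st);print(c,st["position"])
    for n,l in caps(f,P).items():
        for e in l: print(n,e)
```

```text
wrist [0.50496394 0.29374067 0.28291618]
blue ([278.0, 123.0], np.int32(1220), [0.5668, 0.2812], 0.0166, [0.5671, 0.281], [0.1236, 0.1248])
blue ([277.0, 197.0], np.int32(1067), [0.504, 0.2936], 0.0165, [0.505, 0.2932], [0.1233, 0.1245])
teal ([496.0, 70.0], np.int32(1157), [0.5798, 0.0954], 0.0164, [0.5804, 0.0958], [0.1155, 0.1167])
scene [0.50703119 0.29481883 0.28831512]
red ([124.0, 174.0], np.int32(202), [0.5584, -0.2858], 0.0173, [0.5619, -0.2851], [0.1235, 0.1255])
red ([119.0, 196.0], np.int32(224), [0.6214, -0.2868], 0.0174, [0.6251, -0.2858], [0.1234, 0.1254])
blue ([405.0, 139.0], np.int32(164), [0.5046, 0.293], 0.0173, [0.5068, 0.291], [0.1234, 0.1255])
blue ([408.0, 158.0], np.int32(186), [0.567, 0.2816], 0.0181, [0.5706, 0.2794], [0.1232, 0.1255])
yel ([267.0, 147.0], np.int32(166), [0.5012, 0.0015], 0.0176, [0.504, 0.0013], [0.1235, 0.1257])
teal ([317.0, 170.0], np.int32(137), [0.5807, 0.0941], 0.0172, [0.5813, 0.0944], [0.1158, 0.1175])
black ([209.0, 162.0], np.int32(128), [0.535, -0.1192], 0.0175, [0.5354, -0.1197], [0.1159, 0.1178])
side [0.50685233 0.29472204 0.28569344]
red ([318.0, 123.0], np.int32(86), [0.6187, -0.2841], 0.0167, [0.6179, -0.2804], [0.1245, 0.1273])
red ([339.0, 131.0], np.int32(90), [0.557, -0.2814], 0.0179, [0.5554, -0.2793], [0.1247, 0.1277])
blue ([220.0, 277.0], np.int32(209), [0.5656, 0.2839], 0.0166, [0.5643, 0.2855], [0.1242, 0.1264])
blue ([243.0, 295.0], np.int32(225), [0.5027, 0.2963], 0.0166, [0.5019, 0.2985], [0.124, 0.1264])
yel ([312.0, 203.0], np.int32(145), [0.4985, 0.0034], 0.0171, [0.4973, 0.0065], [0.1242, 0.1268])
black ([321.0, 170.0], np.int32(76), [0.5315, -0.1151], 0.0158, [0.531, -0.1144], [0.1165, 0.1196])
```

View pics/scene8.png

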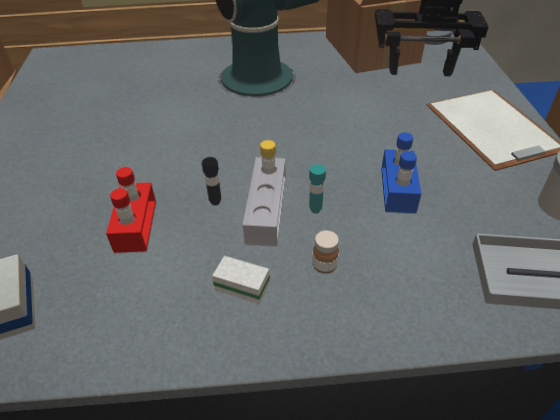

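Both tubes are down in their holes, with cap tops level with the stored ones, and the bystanders haven't moved. Now yellow at (0.500, 0.002), the only yellow cap in the scene (267,147).

Emit:
{"fn": "play_rows", "kwargs": {
  "increments": [
    [[0,-1.3,0,0,0,0,88],[-0.1,-2.6,0,0,0,0,88],[-0.1,-3.9,0,0,0,0,88],[-0.1,-5.2,0,0,0,0,88],[-0.2,-6.5,0,0,0,0,88]]
  ]
}}

```text
clock: 17.95
position: [0.4967, 0.0966, 0.2759]
tool_rot: [2.021, -2.402, -0.002]
force: [0.5, -0.5, -0.1]
finger_gap: 0.0882
```

Emit:
{"fn": "play_rows", "kwargs": {
  "increments": [
    [[0,-1.3,0,0,0,0,88],[0,-2.6,0,0,0,0,88],[0,-3.2,-1,0,0,0,88],[0,-3.2,-2.2,0,0,0,88],[0,-3.2,-2.8,0,0,0,88]]
  ]
}}

```text
clock: 18.45
position: [0.4947, 0.0013, 0.1891]
tool_rot: [2.017, -2.402, -0.007]
force: [-0.4, -0.0, -0.7]
finger_gap: 0.0875
```

Run:
```python
from loc import *
st=robot.sense();f=imaging.grab_frame("wrist");save(f,"w9.png");P=allcloud(f,st);print(st["position"],st["qpos"].round(2))
for n,l in caps(f,P).items():
    for e in l: print(n,e)
```

```text
[0.49474672 0.00129566 0.18914207] [-0.05 -0.02  2.05  0.    1.13  1.7 ]
yel ([273.0, 226.0], np.int32(2153), [0.5, 0.0014], 0.0165, [0.5016, 0.0011], [0.1234, 0.1245])
teal ([94.0, 123.0], np.int32(2275), [0.5798, 0.0946], 0.0165, [0.5802, 0.0939], [0.1156, 0.1167])
black ([462.0, 139.0], np.int32(2147), [0.5334, -0.1194], 0.0161, [0.5338, -0.1189], [0.1156, 0.1167])
```

View pics/w9.png

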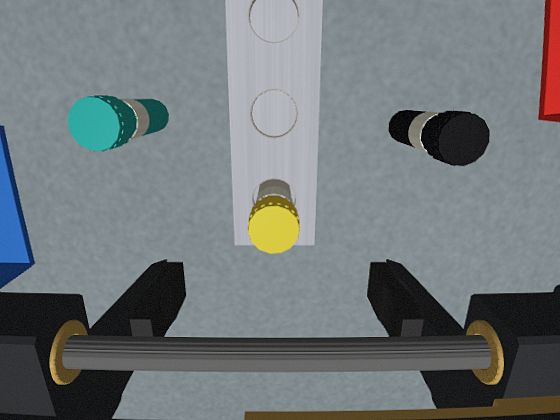

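The yellow cap is at (273,226), centred between the jaws. Lowering.

Emit:
{"fn": "play_rows", "kwargs": {
  "increments": [
    [[0.1,0,-0.9,0,0,0,88],[0.1,0,-1.8,0,0,0,88],[0.1,0,-2.5,0,0,0,88],[0.1,0,-2.75,0,0,0,88],[0.1,0,-2.75,0,0,0,88]]
  ]
}}

```text
clock: 19.0
position: [0.4995, 0.0023, 0.1097]
tool_rot: [2.021, -2.402, -0.004]
force: [0.1, 0.8, -0.1]
finger_gap: 0.0879
```

Emit:
{"fn": "play_rows", "kwargs": {
  "increments": [
    [[0,0,-0.1,0,0,0,0],[0,0,-0.1,0,0,0,0],[0,0,-0.1,0,0,0,0],[0,0,-0.1,0,0,0,0],[0,0,-0.1,0,0,0,0]]
  ],
  "grip_force": 40
}}

```text
clock: 19.5
position: [0.5013, 0.0021, 0.1087]
tool_rot: [-2.022, 2.404, -0.001]
force: [0.6, 0.4, -0.3]
finger_gap: 0.0504
```

Emit:
{"fn": "play_rows", "kwargs": {
  "increments": [
    [[0,0,0,0,0,0,0],[0,0,0,0,0,0,0],[0,0,0,0,0,0,0],[0,0,0,0,0,0,0],[0,0,0.3,0,0,0,0]]
  ]
}}

```text
clock: 20.0
position: [0.4996, 0.0022, 0.116]
tool_rot: [2.021, -2.402, -0.003]
force: [0.6, 0.1, -1.5]
finger_gap: 0.0306
```

Emit:
{"fn": "play_rows", "kwargs": {
  "increments": [
    [[0,0,1,0,0,0,0],[0,0,2,0,0,0,0],[0,0,3.2,0,0,0,0],[0,0,4.5,0,0,0,0],[0,0,5.5,0,0,0,0]]
  ]
}}

```text
clock: 20.5
position: [0.5013, 0.0022, 0.2852]
tool_rot: [-2.021, 2.403, -0.003]
force: [1.3, -0.3, 0.2]
finger_gap: 0.0309
```

Emit:
{"fn": "play_rows", "kwargs": {
  "increments": [
    [[0,0,1,0,0,0,0],[0.6,0,2,0,0,0,0],[1.2,0,2.6,0,0,0,0],[1.6,0,3,0,0,0,0],[2,0,3,0,0,0,0]]
  ]
}}

```text
clock: 21.0
position: [0.5624, 0.0021, 0.3751]
tool_rot: [-2.02, 2.401, -0.005]
force: [-0.6, -0.5, -0.9]
finger_gap: 0.0309
```

Run:
```python
from loc import *
st=robot.sense();f=imaging.grab_frame("scene");save(f,"s10.png");print(st["position"],st["qpos"].round(2),st["finger_gap"])
```

```text
[0.56235007 0.00212911 0.37513657] [-0.04 -0.    1.68  0.    1.46  1.7 ] 0.03086106178918263
```

View pics/s10.png

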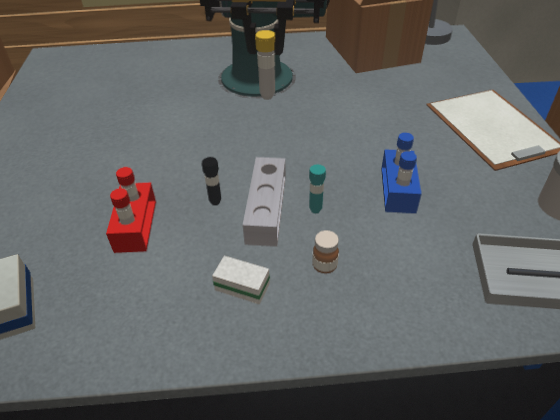

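Yellow hangs upright at (265,60), drawn clear of the rack. Tipping it outward in steps.

Emit:
{"fn": "play_rows", "kwargs": {
  "increments": [
    [[0,0,0,0,-0.7,0,0],[0,0,0,0,-1.4,0,0],[0,0,0,0,-2.1,0,0],[0,0,0,0,-2.8,0,0],[0,0,0,0,-3.5,0,0]]
  ]
}}

```text
clock: 21.55
position: [0.56, 0.0022, 0.3707]
tool_rot: [-1.759, 2.091, -0.44]
force: [0.1, 0.3, -0.6]
finger_gap: 0.0312
```

Emit:
{"fn": "play_rows", "kwargs": {
  "increments": [
    [[0,0,0,0,-0.7,0,0],[0,0,0,0,-1.4,0,0],[0,0,0,0,-2.1,0,0],[0,0,0,0,-2.8,0,0],[0,0,0,0,-3.5,0,0]]
  ]
}}

```text
clock: 22.05
position: [0.5597, 0.0021, 0.3703]
tool_rot: [-1.465, 1.741, -0.781]
force: [0.2, 1.3, -0.2]
finger_gap: 0.0308
```

Run:
```python
from loc import *
f=imaging.grab_frame("side");save(f,"d11.png");st=robot.sense();f=imaging.grab_frame("scene");save(f,"s11.png");print(st["position"],st["qpos"].round(2),st["finger_gap"],cv2.Rodrigues(st["tool_rot"])[0][:,2].round(3))
```

```text
[0.55724138 0.00231946 0.36488062] [-0.08 -0.54  2.36  0.19  0.35  1.52] 0.03085235152665461 [ 0.828  0.    -0.561]
```

View pics/d11.png

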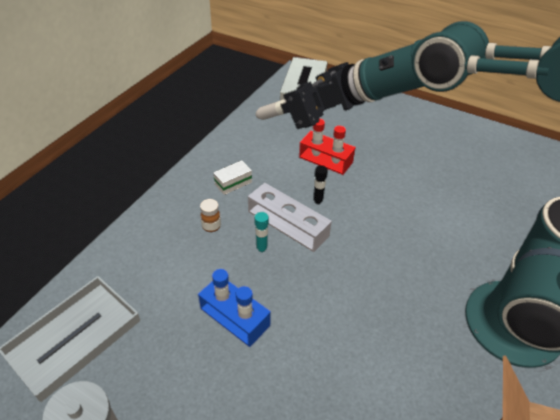

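View pics/s11.png

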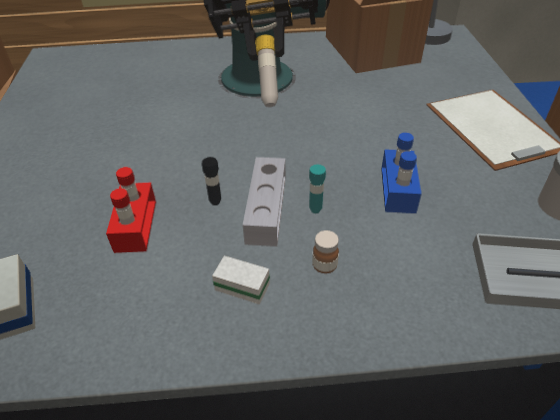

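Tool is tilted 56° with the tube held. I'll let it settle, then measure the tube's own axis and foot height from depth.

Emit:
{"fn": "play_rows", "kwargs": {
  "increments": [
    [[0,0,0,0,0,0,0],[0,0,0,0,0,0,0],[0,0,0,0,0,0,0],[0,0,0,0,0,0,0],[0,0,0,0,0,0,0]]
  ]
}}

```text
clock: 22.65
position: [0.5614, 0.0022, 0.3728]
tool_rot: [-1.466, 1.742, -0.779]
force: [0.2, -0.2, -1.5]
finger_gap: 0.031
```

Run:
```python
from loc import *
for c in ["scene","side"]:
    st=robot.sense();f=imaging.grab_frame(c);P=allcloud(f)
    R=cv2.Rodrigues(st["tool_rot"])[0];T=(P-st["position"])@R
    m=(np.hypot(T[...,0],T[...,1])<0.03)&(T[...,2]>0.02)&(T[...,2]<0.13)
    q=P[m];t=T[m]
    # axis from centroid line of slices
    zs=[];cs=[]
    for z in np.arange(0.025,0.085,0.01):
        s=q[abs(t[:,2]-z)<0.005]
        if len(s)>8: zs.append(z);cs.append(s.mean(0))
    d=np.polyfit(zs,np.array(cs),1)[0];d/=np.linalg.norm(d)
    print(c,st["position"].round(4),"v",abs(st["qvel"]).max().round(4),"gap",st["finger_gap"].round(4),"tool z",R[:,2].round(3),"tube dir",d.round(3),"tilt",np.arccos(-d[2]).round(3),"min z",q[:,2].min().round(3))
    for n,l in caps(f,P).items():
        for e in l: print(n,e[2],e[5])
    for n in ["pill_bottle","dressing_carton"]:
        r=finder.spot_point(n,c)
        if r: print(n,onplane(f,[r[0]["position"]],0).round(3))
```

```text
Traceback (most recent call last):
AttributeError: 'float' object has no attribute 'round'
```

Run:
```python
from loc import *
for c in ["scene","side"]:
    st=robot.sense();f=imaging.grab_frame(c);P=allcloud(f)
    R=cv2.Rodrigues(st["tool_rot"])[0];T=(P-st["position"])@R
    m=(np.hypot(T[...,0],T[...,1])<0.03)&(T[...,2]>0.02)&(T[...,2]<0.13)
    q=P[m];t=T[m];zs=[];cs=[]
    for z in np.arange(0.025,0.085,0.01):
        s=q[abs(t[:,2]-z)<0.005]
        if len(s)>8: zs.append(z);cs.append(s.mean(0))
    d=np.polyfit(zs,np.array(cs),1)[0];d/=np.linalg.norm(d)
    print(c,st["position"].round(4),"v",abs(st["qvel"]).max(),"gap",st["finger_gap"],"tool z",R[:,2].round(3),"tube dir",d.round(3),"tilt",np.arccos(-d[2]),"min z",q[:,2].min(),"max along",t[:,2].max())
    for n,l in caps(f,P).items():
        for e in l: print(n,e[2],e[5])
```

```text
scene [0.5613 0.0022 0.3725] v 0.0083126625041615 gap 0.03052409418478126 tool z [ 0.829  0.    -0.559] tube dir [ 0.82   0.002 -0.572] tilt 0.9618246995084586 min z 0.30814626337710976 max along 0.10004157318747453
red [0.5573, -0.2863] [0.1235, 0.1255]
red [0.6195, -0.2869] [0.1235, 0.1257]
blue [0.5038, 0.2956] [0.1234, 0.1255]
blue [0.5661, 0.2815] [0.123, 0.1255]
teal [0.5798, 0.0931] [0.1158, 0.1175]
black [0.5348, -0.1188] [0.1159, 0.1177]
side [0.5611 0.0022 0.3723] v 0.005473105025972485 gap 0.030691451641014396 tool z [ 0.829  0.    -0.559] tube dir [ 0.814 -0.005 -0.581] tilt 0.9504088079047339 min z 0.312595167968582 max along 0.10103484495749455
red [0.6199, -0.2829] [0.1243, 0.1276]
red [0.5562, -0.2835] [0.1238, 0.1273]
blue [0.5661, 0.2828] [0.124, 0.127]
blue [0.5029, 0.2972] [0.1241, 0.1268]
teal [0.5789, 0.0976] [0.1168, 0.1193]
black [0.5318, -0.1178] [0.1171, 0.1198]
```

All checks pass: the tilt is about 0.96 rad, the foot is above 0.30 m, the arm is still, and the placed and stored tubes are where they should be. Handing in.

Run:
```python
from rig import ticket
print(ticket.close_job())
```

```text
the job is handed in; nothing more can be done
None
```

I moved the red and blue tubes from the metal rack into the empty holes of their own racks and let go of both. I then drew out the yellow tube, tipped it outward, and handed in the job while holding it steady, at about 23 s on the clock.

**Red and blue tubes:** their cap tops measured level with the stored tubes (0.1235 m, scene camera). By my measurements they were within about 4 mm of the hole centres.

**Yellow tube:** the tilt was about 0.95–0.96 rad, with the lowest point of the tube about 0.31 m above the bench. It was gripped at 40 N, and the joints were still to within 0.01 rad/s.

**Stored tubes, bottle and carton:** the stored tubes measured within a few millimetres of where they began. I only checked the amber bottle and the dressing carton by eye in the last pictures, and they looked unmoved.

**Disagreements:** the scene and side cameras differed by 2–4 mm, and the arm often landed a few millimetres off its commanded pose, so I corrected before each grasp and placing. The hole finder gave two wrong positions for the red hole from the side camera, and I used depth measurements instead.

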